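# Draw a long tube out through a short drawer mouth

## Task

Pull the steel drawer of the bench rack out to its stop, then take the long steel tube with the two hex nuts out of it: the drawer stops halfway, so tip the tube's near end up over the drawer's front and draw it out slantwise from under the shelf. Finish still holding the tube in the gripper, steady in the air, all of it out in front of the shelf and about a hand's breadth (100 mm) above the open drawer, touching neither rack nor drawer. Leave the drawer open and everything else on the bench where it is.

Things in the scene. Friction and masses are not known exactly. Their poses are not given: they have to be found in the camera images.
- rack: Brown slotted-angle bench rack, fixed, 400 deep (x) x 360 wide (y) x 355 high; origin on the bench under its middle, z up; front plane at its x = -200, facing -x. A low shelf covers it (see shelf_edge); cardboard bins stand on that from x = -65 back, up to z = 207; a second shelf with boxes (x = -5 to 200) tops it. Front corner posts 30 x 30, no higher than the low shelf.
- drawer (a joint): Grey steel drawer under the low shelf: 0 = shut, front flush with the shelf edge; grows to 0.180 m at the stop as it slides out along the rack's -x. Starts ajar; needs about 3 N plus drag; stays where left. At the stop the opening from the inside of its front to the shelf edge is 174 long.
- lane (a point): On the drawer's floor (16 above the bench), moving with it: middle of the wide lane, at the inside of the front panel. The lane runs 354 back from here, is 169 wide and holds only the tube. Front panel 6 thick, top edge 52 above this point, side walls 50; the partition (50 high) on the rack's -y side parts off a lane of small fixed fittings, 34 high or less.
- handle (a point): Middle of the drawer's bar handle: steel bar 11 thick, 100 long, level, parallel to the drawer front (rack's y), 35 in front of the front's outer face, 45 above the bench. It moves with the drawer.
- shelf_edge (a point): Point on the lower edge of the low shelf's orange front lip (91 above the bench, lip 30 high, shelf top 121), over the middle line of the tube's lane. The shelf runs 400 back from here, its underside level with this edge, only 23 higher than the drawer front's top. Fixed to the rack.
- tube: Straight steel tube, 20 diameter, 280 long over all, 0.32 to 0.48 kg: at each end an 8 long yellow plug (27 diameter), then a hex nut 36 across flats, 28 long; bare tube between (208 long). Origin at its middle on the axis, x along it. Lies on its nuts on the drawer floor, roughly lengthwise in the wide lane, axis 18 above the floor (34 above the bench).
- tube_front (a point): Centre of the tube's end face nearer the drawer's front (the tube's x = -140), plug included.
- tube_back (a point): Centre of the tube's other end face (x = +140), which starts far back under the shelf.
- gauge: Bystander: black pressure gauge lying on its back, 68 diameter, 28 high, with a brass stem; origin under its middle.
- tee: Bystander: dark iron pipe tee, 74 x 56 x 36; origin on the bench under its middle.
- adapter: Bystander: hex pipe adapter standing on end, 41 across flats, 60 high; origin on the bench below its axis.
- spanner: Bystander: steel spanner 200 long lying flat; origin on the bench under its middle.
- sealant: Bystander: green can, 60 diameter, 130 high; origin under its middle.

How it is judged (in metres and radians):
On the way, in this order (a step that is already met when the one before it is completed fails the run):
1. the drawer is pulled out to its stop (within 10 mm) (value of joint drawer above 0.17 m), for 0.1 s.
2. the tube is tipped: its near end raised to the height of the drawer's front while its far end is still under the shelf (height (world z) of tube_front above 0.08 m and x of tube_back in the frame of rack above -0.2 m), for 0.05 s.
At the end, for the whole second after the job is handed in: The gripper still holds the tube, at rest (under 0.03 m/s), both end centres more than 150 mm above the bench and in front of the shelf's front edge, no contact of the tube with rack or drawer; the drawer still out by more than 140 mm (value of joint drawer above 0.14 m and height (world z) of each of tube_front, tube_back above 0.15 m and x of each of tube_front, tube_back in the frame of rack below -0.2 m and contact force between tube and the fingers above 1 N and contact force between tube and rack below 0.2 N and linear speed of tube below 0.03 m/s); the arm keeps its last pose, push and grip.
It fails at once if a bystander on the bench is moved more than 30 mm (distance of any of gauge, tee, adapter, spanner, sealant from where it was at the start of the episode above 0.03 m).
It also fails if it takes over 50 s, if anything falls off the work surface, if the arm or the gripper's body presses on something with over 40 N, if the wrist force passes 120 N, or if a joint passes its speed limit or range.

## Robot

A 6-joint arm with a two-finger parallel gripper is mounted at the origin on the work surface. World frame = base frame: x ahead of the robot, y to its left, z up, the work surface at z = 0. Lengths are in mm, angles in degrees, forces in N, time in s.
With the tool pointing down it reaches from about 350 to 975 mm from the base axis. Payload 4.9 kg.
Tool frame: the origin (TCP) lies at the very end of the fingers, on their centre line; the grasp point (between the pads) lies env.pinch_z behind it (env.pinch_z is the distance from the TCP to the grasp point, in mm); y points along the fingers, x is the direction in which the jaws open and shut, and the axes are right-handed (so a half turn about y gives the same grasp; the last joint's range is limited). The gripper opens to 85 mm and grips with 20 to 120 N. Pads are 22 mm wide; open, the fingers measure 114 mm over their backs; the gripper's body (76 mm by 85 mm) begins 54 mm behind the grasp point. The pads swing forward as they close: fully open they stand 13 mm farther back than shut.
Start: joints at [64.802, 3.019, 92.412, -0, 84.569, -6.818], TCP at [197.068, 593.098, 231.304] pointing down, gripper open.
Joint ranges: [-172.51, 172.51], [-57.92, 126.97], [3.15, 148.05], [-58.71, 238.71], [5.1, 150.11], [-179.66, 179.66]. Speed limits (degrees/s): [147.25, 147.25, 180, 180, 180, 180].

## Interface

Orientations are given as a 3x3 rotation matrix whose columns are the frame's x, y, z axes.
In Python, from rig import env gives the robot as it stands. The module is installed in compiled form; this text tells all that it offers.
- The arm moves only by the tool step_arm, never from a script. Its argument "moves" is a list of rows, each a list of 2 entries, a list of its own where there are three numbers: the shift along the tool's x, y, z in mm, then the turn about the tool's y in degrees. A call has 1 to 10 rows; each row is the pose to reach, as a shift and turn from the pose commanded when the call began, along the tool's axes at that moment; what a row does not reach only later rows make up. A row lasts 1/12 s, in which the tool goes at most 41.7 mm and 7.16 degrees, less where a joint would pass 70% of its speed; a pose out of reach is approached as far as the arm can. A call with a gripper value outside its range is refused whole. "grip" is the closure in counts, from 0 (fully open) to 255 (shut), set as the call begins (left out, the last holds). The fingers move at their own pace and stop on an object; "force" is the grip in N (left out, the last holds). Time passes only in rows, so rows that repeat a pose let the fingers close. It gives the time, the measured TCP pose, the force and the opening at its end, in the units of the state.
- env.get_obs(): the state, without advancing time (a new reading comes with each control period).
- env.get_image(name): name is "side" or "top" or "wrist"; returns the picture (420x560x3 uint8, blue, green, red); there is no depth.
- env.camera_params(name): a dict with "fov_y" (degrees; the focal length in pixels is half the picture's height over the tangent of half this angle, whatever the lens; pixels are square), "cx", "cy" (the principal point, pixels), "k1" (the pictures are not rectified: a ray, as slopes to the right and down, at radius r is drawn at 1 + k1 r^2 times it, then the intrinsics apply), "R" (3x3) and "t" (3): a world point X has camera coordinates R X + t; the wrist camera has in their place "hand_eye" (4x4, takes a point from camera to tool coordinates, whose origin is the TCP and whose axes are the tool frame's). Camera axes: x right, y down, z forward; pixel columns grow to the right and rows downward; lengths in mm; the calibration is good to about 2 mm. A picture is of the moment at which its call begins: read the wrist's pose just before it. camera_params takes no time and is no camera call.
- env.job_done(): hands the job in, once; it reports no verdict.
The state is a dict: "clock": time; "joints": joint angles; "joint_vel": joint speeds; "joint_torque": joint torques, N m; "position": TCP position; "ee_rot": TCP orientation; "force": force on the tool from outside, world axes, zero at the start; "moment": the same for the moment, N m; "grip_width": finger opening in mm.
Only numpy, scipy, OpenCV 4.12 (cv2) and the standard library are available. Lean on these libraries where they do the work, as an engineer would, in place of code of your own. Each camera call takes 0.05 s, during which the arm holds its last target.

## Working session

There is one attempt and no reset: what is moved stays moved. The work goes in short steps, Python scripts to look and compute and a tool call to move; the robot and the scene stay as the last step left them, time stands still between calls to the robot, and variables do not carry over. Pictures are saved under pics/ and viewed, and the job is handed in when it is done.

Besides the shell and the picture viewer there is one more tool, called by a JSON object that holds its "method" and its "body", one argument or row to a line. step_arm: Moves the arm, as the interface text tells. Its arguments: {"type":"object","properties":{"moves":{"type":"array"},"grip":{"type":"number"},"force":{"type":"number"}},"required":["moves"]}

```bash
mkdir -p pics; python3 - <<'E'
from rig import env
import cv2, json
o=env.get_obs(); print({k:(v.tolist() if hasattr(v,'tolist') else v) for k,v in o.items()}); print(env.pinch_z)
for n in ["side","top","wrist"]:
    cv2.imwrite(f"pics/a_{n}.png",env.get_image(n)); print(n,env.camera_params(n))
E
```

```text
{'clock': 0.0, 'joints': [64.80164815026134, 3.057551638408908, 92.49289015758563, 0.0012474402351863945, 84.56747369552686, -6.818164580439356], 'joint_vel': [-0.019767708941651793, -0.06080573272164533, 0.06362796278252776, -0.0547957644394059, 0.09572420932141602, -0.03173526025614657], 'joint_torque': [0.0007769808689772617, -39.36677098274231, -37.01845407485962, -1.2783205534105946e-05, 0.006744983838871121, -1.2727645071208826e-05], 'position': [196.80232208691075, 592.5510264245356, 230.05152025078007], 'ee_rot': [[0.31532196234408716, -0.0008958169847252718, -0.9489843294677757], [0.9489825577172212, -0.0018529423799809354, 0.3153231227693544], [-0.0020408850910620157, -0.9999978820559904, 0.0002658412660450061]], 'force': [-0.34043579416651965, 0.5384958732264857, -0.3187625362375267], 'moment': [-0.01272605511875743, 0.044799854398091365, -0.032747910476713216], 'grip_width': 85.44659833784381}
18.700000000000003
side {'fov_y': 51.30064060587824, 'cx': 284.27106811747797, 'cy': 203.45051174227143, 'k1': -0.08748792546938906, 'R': array([[-0.86566501,  0.50059582, -0.005283
[... 257 characters left out ...]
124995587679455, 'R': array([[ 0.05909245, -0.99824431, -0.00404789],
       [-0.96943173, -0.05641856, -0.23878665],
       [ 0.23813904,  0.01803464, -0.97106362]]), 't': array([-8.61710763e-01,  5.57613218e+02,  1.01861722e+03])}
wrist {'fov_y': 61.48091675361045, 'cx': 277.6137011436257, 'cy': 203.4440872459774, 'k1': -0.011413131570334564, 'hand_eye': array([[ 9.99998634e-01, -1.62685508e-03,  2.92450470e-04,
         3.23772601e-01],
       [-7.98765865e-04, -3.20718962e-01,  9.47174065e-01,
        -1.42408653e+02],
       [-1.44712053e-03, -9.47173005e-01, -3.20719823e-01,
         8.31583036e+01],
       [ 0.00000000e+00,  0.00000000e+00,  0.00000000e+00,
         1.00000000e+00]])}
```

View pics/a_side.png

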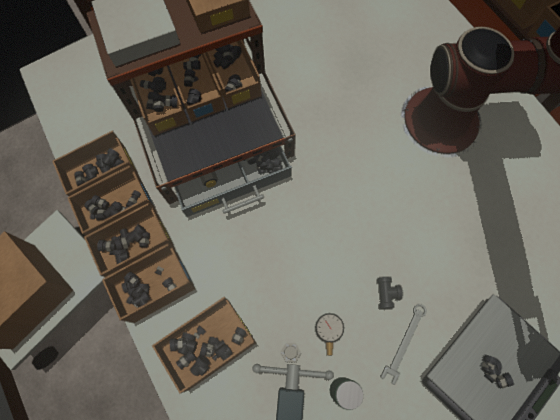

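View pics/a_top.png

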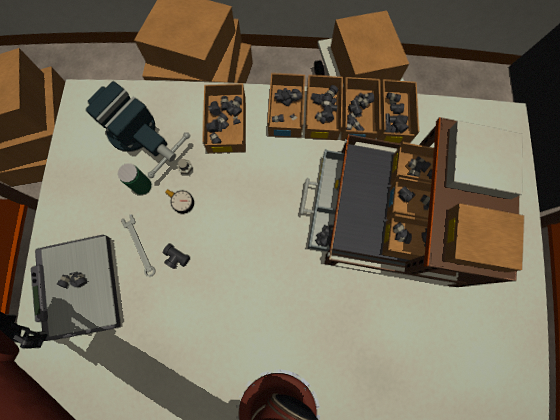

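View pics/a_wrist.png

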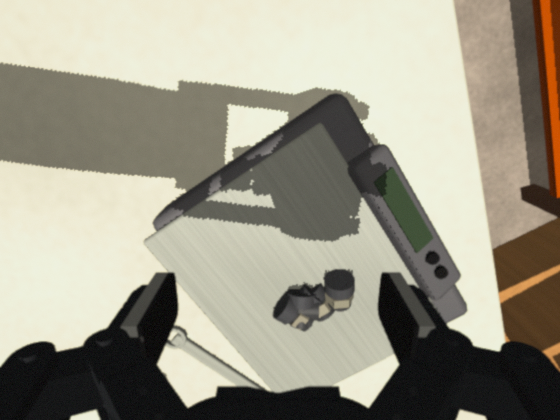

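```bash
cat > h.py <<'E'
import numpy as np, cv2
from rig import env
def K(p):
    f=210/np.tan(np.radians(p["fov_y"]/2)); return f
def ray(name,u,v,obs=None):
    p=env.camera_params(name); f=K(p)
    d=np.array([(u-p["cx"])/f,(v-p["cy"])/f]); s=d.copy()
    for _ in range(30): s=d/(1+p["k1"]*(s@s))
    c=np.array([s[0],s[1],1.])
    if name=="wrist":
        o=obs or env.get_obs(); Rw=np.array(o["ee_rot"]);H=p["hand_eye"]
        return Rw@H[:3,3]+np.array(o["position"]), Rw@H[:3,:3]@c
    R=np.array(p["R"]);return -R.T@p["t"], R.T@c
def onz(name,u,v,z,obs=None):
    o,d=ray(name,u,v,obs); return o+d*(z-o[2])/d[2]
def proj(name,X,obs=None):
    p=env.camera_params(name); f=K(p); X=np.array(X,float)
    if name=="wrist":
        o=obs or env.get_obs(); H=p["hand_eye"]
        t=np.array(o["ee_rot"]).T@(X-np.array(o["position"])); c=H[:3,:3].T@(t-H[:3,3])
    else: c=np.array(p["R"])@X+p["t"]
    s=c[:2]/c[2]; s=s*(1+p["k1"]*(s@s)); return np.array([p["cx"],p["cy"]])+f*s
def tri(n1,a,n2,b,o1=None,o2=None):
    p,d=ray(n1,*a,o1);q,e=ray(n2,*b,o2)
    d=d/np.linalg.norm(d);e=e/np.linalg.norm(e)
    s=np.linalg.lstsq(np.c_[d,-e],q-p,rcond=None)[0]
    x=p+d*s[0];y=q+e*s[1]; return (x+y)/2,np.linalg.norm(x-y)
E
python3 - <<'E'
import cv2
a=cv2.imread('pics/a_side.png')[130:230,130:310];cv2.imwrite('pics/b1.png',cv2.resize(a,None,fx=4.4,fy=4.4,interpolation=cv2.INTER_CUBIC))
a=cv2.imread('pics/a_top.png')[130:270,290:440];cv2.imwrite('pics/b2.png',cv2.resize(a,None,fx=4,fy=4,interpolation=cv2.INTER_CUBIC))
E
```

```text
(no output)
```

View pics/b1.png

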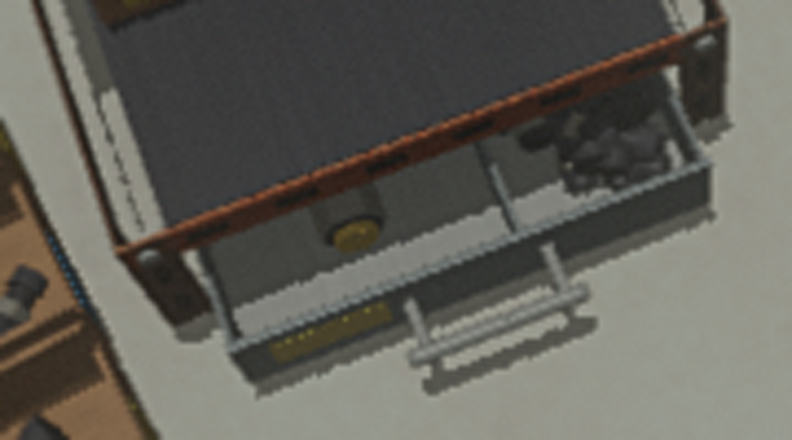

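View pics/b2.png

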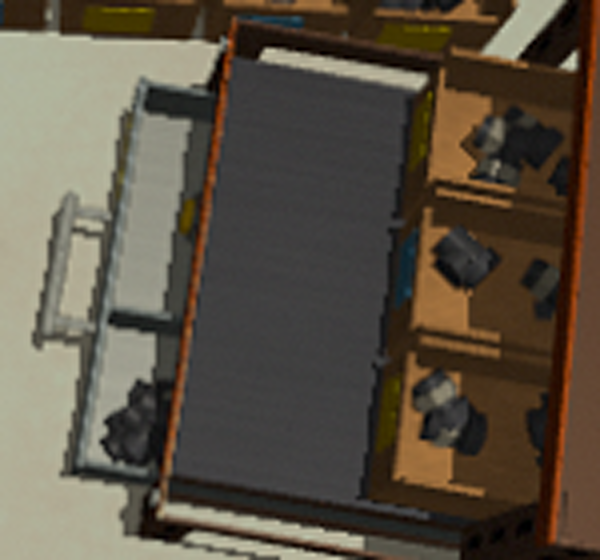

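```bash
cat > m1.py <<'E'
from h import *
S=lambda x,y:(130+x/4.4,130+y/4.4); T=lambda x,y:(290+x/4,130+y/4)
P={}
for n,s,t in [("hL",(412,355),(68,200)),("hR",(587,292),(42,338)),("lipL",(120,250),(233,22)),("lipR",(724,18),(160,500)),("frL",(233,350),(140,83)),("frR",(710,165),(70,470)),("plug",(355,238),(188,215))]:
    x,e=tri("side",S(*s),"top",T(*t)); P[n]=x; print(n,x.round(1),round(e,1))
for a,b in [("hL","hR"),("lipL","lipR"),("frL","frR")]:
    d=P[b]-P[a]; print(a,np.degrees(np.arctan2(d[1],d[0])),np.linalg.norm(d),(P[a]+P[b])/2)
for n,s,z in [("hL",(412,355),45),("hR",(587,292),45),("frL",(233,350),68),("frR",(710,165),68),("lipL",(120,250),121),("lipR",(724,18),121)]:print(n,onz("side",*S(*s),z).round(1))
for n,s,z in [("hL",(68,200),45),("hR",(42,338),45),("frL",(140,83),68),("frR",(70,470),68),("lipL",(233,22),121),("lipR",(160,500),121)]:print(n,onz("top",*T(*s),z).round(1))
E
python3 m1.py
```

```text
hL [657.9 -50.8  38.7] 1.4
hR [552.7 -36.   34.1] 0.4
lipL [ 771.5 -157.5  115.5] 2.4
lipR [ 424.3 -109.6  129.9] 8.5
frL [745.4 -98.6  57.1] 1.5
frR [455.2 -60.   55.7] 3.3
plug [ 654.6 -140.1   23.5] 3.8
hL 172.0199272500533 106.24977874599088 [605.2920876  -43.40579344  36.39331485]
lipL 172.14287148992398 350.82553049902845 [ 597.90630254 -133.52742227  122.71775281]
frL 172.41949325021156 292.77662164771266 [600.29207389 -79.33023071  56.40470924]
hL [658.5 -49.1  45. ]
hR [554.3 -32.4  45. ]
frL [744.4 -93.5  68. ]
frR [459.  -56.7  68. ]
lipL [ 770.3 -153.7  121. ]
lipR [ 419.4 -110.   121. ]
hL [655.3 -49.9  45. ]
hR [550.  -35.4  45. ]
frL [741.4 -98.1  68. ]
frR [452.3 -57.9  68. ]
lipL [ 769.9 -157.5  121. ]
lipR [ 428.1 -114.1  121. ]
```

{"method": "step_arm", "body": {
  "moves": [
    [[-237,0,-293],-10.5],
    [[-237,0,-293],-10.5],
    [[-237,0,-293],-10.5],
    [[-237,0,-293],-10.5],
    [[-237,0,-293],-10.5],
    [[-237,0,-293],-10.5],
    [[-237,0,-293],-10.5],
    [[-237,0,-293],-10.5],
    [[-237,0,-293],-10.5],
    [[-237,0,-293],-10.5]
  ],
  "grip": 180,
  "force": 60
}}

```text
clock: 0.98
position: [403.2, 270.8, 231.1]
ee_rot: [[0.145, 0.001, -0.989], [0.989, -0.003, 0.145], [-0.002, -1.0, -0.002]]
force: [-0.1, 0.3, 0.5]
grip_width: 25.3
```

```bash
cat > go.py <<'E'
import sys
from h import *
def rel(target,ang=None):
    o=env.get_obs();R=np.array(o["ee_rot"]);p=np.array(o["position"])
    a=np.degrees(np.arctan2(R[1,0],R[0,0]))
    print("clock",round(o["clock"],2),"pos",p.round(1),"ang",round(a,2),"w",round(o["grip_width"],1),"F",np.round(o["force"],1))
    print("shift",(R.T@(np.array(target)-p)).round(1),"turn",None if ang is None else round(a-ang,2))
if __name__=="__main__":
    v=[float(x) for x in sys.argv[1:]]; rel(v[:3],v[3] if len(v)>3 else None)
E
python3 go.py 604.5 -42 150 82
```

```text
clock 0.98 pos [403.2 270.8 231.1] ang 81.69 w 25.3 F [-0.1  0.3  0.5]
shift [-280.2   82.2 -244.3] turn -0.31
```

{"method": "step_arm", "body": {
  "moves": [
    [[-280,80,-244],0],
    [[-280,80,-244],0],
    [[-280,80,-244],0],
    [[-280,80,-244],0],
    [[-280,80,-244],0],
    [[-280,80,-244],0],
    [[-280,80,-244],0],
    [[-280,80,-244],0],
    [[-280,80,-244],0],
    [[-280,80,-244],0]
  ]
}}

```text
clock: 1.82
position: [605.0, -39.6, 148.8]
ee_rot: [[0.142, -0.002, -0.99], [0.99, -0.001, 0.142], [-0.002, -1.0, 0.002]]
force: [-0.3, -0.1, 0.8]
grip_width: 24.7
```

```bash
python3 go.py 604.5 -42 26 82; python3 - <<'E'
from h import *
o=env.get_obs(); im=env.get_image("wrist"); cv2.imwrite("pics/c_w.png",im)
print(proj("wrist",[604.5,-42,45],o), proj("wrist",[655,-49.5,45],o),proj("wrist",[553,-34,45],o),proj("wrist",o["position"],o))
E
```

```text
clock 1.82 pos [605.  -39.6 148.8] ang 81.86 w 24.7 F [-0.3 -0.1  0.8]
shift [-2.200e+00  1.228e+02 -1.000e-01] turn -0.14
[273.91129294 203.05534214] [273.87996442 264.92277323] [274.45530034 131.36503999] [276.73080525 275.56032502]
```

View pics/c_w.png

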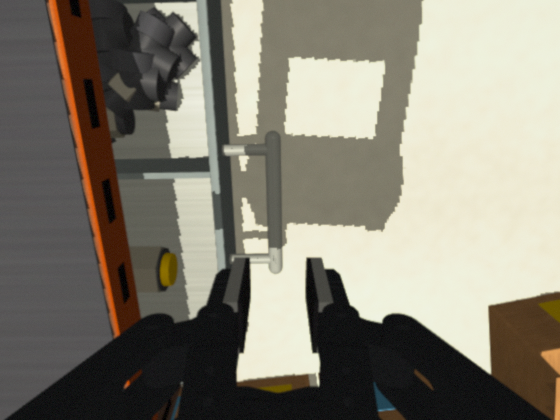

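{"method": "step_arm", "body": {
  "moves": [
    [[-2,40,0],0],
    [[-2,80,0],0],
    [[-2,105,0],0],
    [[-2,120,0],0],
    [[-2,120,0],0],
    [[-2,120,0],0]
  ]
}}

```text
clock: 2.37
position: [602.4, -35.6, 30.7]
ee_rot: [[0.136, -0.002, -0.991], [0.991, 0.001, 0.136], [0.0, -1.0, 0.002]]
force: [-0.2, 0.8, 0.7]
grip_width: 25.1
```

{"method": "step_arm", "body": {
  "moves": [
    [[0,0,0],0],
    [[0,0,0],0],
    [[0,0,0],0],
    [[0,0,0],0],
    [[0,0,0],0],
    [[0,0,0],0]
  ],
  "grip": 255,
  "force": 60
}}

```text
clock: 2.87
position: [603.9, -36.8, 32.9]
ee_rot: [[0.137, 0.001, -0.991], [0.991, 0.0, 0.137], [0.0, -1.0, -0.001]]
force: [-5.9, 0.0, 6.2]
grip_width: 8.7
```

{"method": "step_arm", "body": {
  "moves": [
    [[10,0,0],0],
    [[25,0,0],0],
    [[40,0,0],0],
    [[55,0,0],0],
    [[70,0,0],0],
    [[85,0,0],0],
    [[100,0,0],0],
    [[110,0,0],0],
    [[115,0,0],0],
    [[115,0,0],0]
  ]
}}

```text
clock: 3.7
position: [618.4, 79.1, 32.9]
ee_rot: [[0.136, -0.003, -0.991], [0.991, 0.002, 0.136], [0.002, -1.0, 0.003]]
force: [-10.7, 4.0, 9.4]
grip_width: 9.1
```

{"method": "step_arm", "body": {
  "moves": [
    [[2,0,0],0],
    [[4,0,0],0],
    [[6,0,0],0],
    [[7,0,0],0],
    [[8,0,0],0],
    [[8,0,0],0]
  ]
}}

```text
clock: 4.2
position: [618.6, 80.9, 32.9]
ee_rot: [[0.136, -0.006, -0.991], [0.991, -0.008, 0.136], [-0.009, -1.0, 0.005]]
force: [-14.5, -14.6, 13.7]
grip_width: 8.7
```

```bash
python3 - <<'E'
from h import *
o=env.get_obs(); 
for n in ["top","side"]:
    im=env.get_image(n); cv2.imwrite(f"pics/d_{n}.png",im)
a=cv2.imread('pics/d_side.png')[130:260,130:330];cv2.imwrite('pics/d1.png',cv2.resize(a,None,fx=4,fy=4,interpolation=cv2.INTER_CUBIC))
a=cv2.imread('pics/d_top.png')[130:270,270:400];cv2.imwrite('pics/d2.png',cv2.resize(a,None,fx=4,fy=4,interpolation=cv2.INTER_CUBIC))
E
```

```text
(no output)
```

View pics/d1.png

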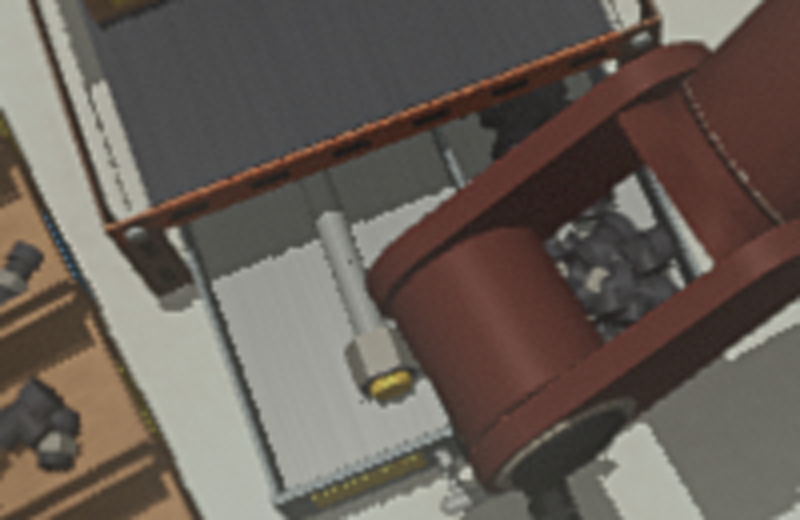

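View pics/d2.png

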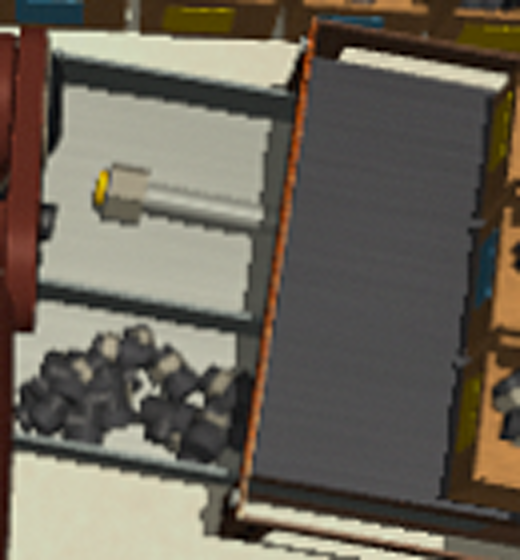

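```bash
python3 - <<'E'
from h import *
S=lambda x,y:(130+x/4,130+y/4); T=lambda x,y:(270+x/4,130+y/4)
u=np.array([0.1375,0.9905]) # pull dir
lipL=onz("side",*S(108,232),121); lipR=onz("side",*S(660,15),121)
lt=onz("top",*T(318,20),121),onz("top",*T(240,515),121)
print(lipL,lipR,lt)
for p in (lipL,lipR)+lt: print("lip u",p[:2]@u)
c=onz("side",*S(280,497),68); print("front corner",c, c[:2]@u)
for nm,p,z in [("plug",(100,190),34),("nutback mid",(148,192),34),("tube at lip shadow",(262,213),36)]:
    x=onz("top",*T(*p),z); print(nm,x.round(1),x[:2]@u)
for nm,p,z in [("plug",(390,388),34),("tube near",(362,330),34),("tube far",(330,215),34)]:
    x=onz("side",*S(*p),z); print(nm,x.round(1),x[:2]@u)
E
```

```text
[ 772.14554717 -151.240073    121.        ] [ 417.91383786 -110.26604276  121.        ] (array([ 771.64851653, -161.02994078,  121.        ]), array([ 418.30541184, -114.3639648 ,  121.        ]))
lip u -43.6332795665887
lip u -51.75536265212523
lip u -53.39848531524259
lip u -55.76051300167934
front corner [757.76757839  27.20726323  68.        ] 131.14183625822932
plug [664.7 -14.5  34. ] 77.02611281817614
nutback mid [665.2 -50.3  34. ] 41.66481835045011
tube at lip shadow [ 653.2 -135.4   36. ] -44.26875187819545
plug [669.5 -10.3  34. ] 81.81662381607526
tube near [667.2 -52.8  34. ] 39.47997722553554
tube far [ 649.4 -132.3   34. ] -41.78031266933753
```

{"method": "step_arm", "body": {
  "moves": [
    [[-3,0,0],0],
    [[-5,0,0],0],
    [[-5,0,0],0]
  ]
}}

```text
clock: 4.55
position: [618.6, 80.5, 32.8]
ee_rot: [[0.138, -0.003, -0.99], [0.99, 0.002, 0.138], [0.001, -1.0, 0.003]]
force: [-11.2, -0.5, 10.0]
grip_width: 8.7
```

{"method": "step_arm", "body": {
  "moves": [
    [[0,0,0],0],
    [[0,0,0],0],
    [[0,0,0],0],
    [[0,0,0],0]
  ],
  "grip": 180
}}

```text
clock: 4.88
position: [620.3, 80.0, 31.7]
ee_rot: [[0.137, 0.002, -0.991], [0.991, 0.0, 0.137], [0.0, -1.0, -0.002]]
force: [-0.2, 0.4, -0.3]
grip_width: 25.4
```

{"method": "step_arm", "body": {
  "moves": [
    [[0,-20,0],0],
    [[0,-60,0],0],
    [[0,-100,0],0],
    [[0,-130,0],0],
    [[0,-150,0],7],
    [[0,-150,0],14],
    [[0,-150,0],21],
    [[0,-150,0],28],
    [[0,-150,0],35],
    [[0,-150,0],35]
  ]
}}

```text
clock: 5.72
position: [619.9, 80.0, 181.4]
ee_rot: [[0.682, 0.001, -0.731], [0.731, 0.0, 0.682], [0.001, -1.0, -0.0]]
force: [0.0, -0.4, 0.1]
grip_width: 24.9
```

```bash
python3 go.py 660.5 -63.6 150 -7.3
```

```text
clock 5.72 pos [619.9  80.  181.4] ang 47.0 w 24.9 F [ 0.  -0.4  0.1]
shift [ -77.3   31.4 -127.6] turn 54.3
```

{"method": "step_arm", "body": {
  "moves": [
    [[-15,0,-25],7],
    [[-30,0,-50],14],
    [[-45,0,-75],21],
    [[-60,0,-100],28],
    [[-77,0,-127],35],
    [[-77,0,-127],42],
    [[-77,0,-127],49],
    [[-77,0,-127],54.3],
    [[-77,0,-127],54.3],
    [[-77,0,-127],54.3]
  ],
  "grip": 80
}}

```text
clock: 6.55
position: [660.4, -63.0, 181.2]
ee_rot: [[0.993, 0.0, 0.121], [-0.121, 0.0, 0.993], [0.0, -1.0, 0.0]]
force: [-0.4, -0.4, -1.0]
grip_width: 59.0
```

```bash
python3 go.py 660.5 -63.6 20 -7.3;  python3 - <<'E'
from h import *
o=env.get_obs(); im=env.get_image("wrist"); cv2.imwrite("pics/e_w.png",im)
for p in ([667,-12,34],[660.5,-63.6,34],[651.5,-134,34]): print(proj("wrist",p,o).round(1))
E
```

```text
clock 6.55 pos [660.4 -63.  181.2] ang -6.93 w 59.0 F [-0.4 -0.4 -1. ]
shift [  0.2 161.2  -0.6] turn 0.37
[278.8 125.7]
[278.5 187.7]
[278.1 262.1]
```

View pics/e_w.png

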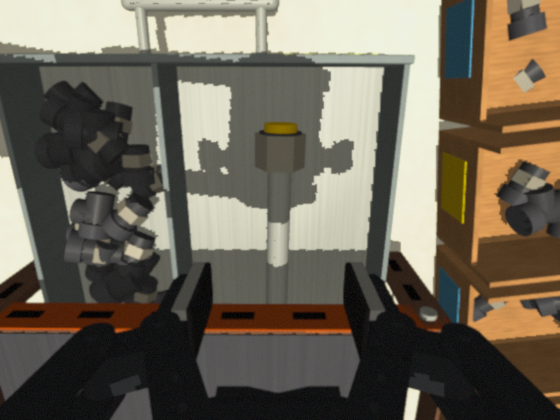

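{"method": "step_arm", "body": {
  "moves": [
    [[0,40,0],0.4],
    [[0,80,0],0.4],
    [[0,115,0],0.4],
    [[0,140,0],0.4],
    [[0,152,0],0.4],
    [[0,160,0],0.4],
    [[0,160,0],0.4],
    [[0,160,0],0.4]
  ]
}}

```text
clock: 7.27
position: [661.5, -63.1, 22.9]
ee_rot: [[0.991, 0.002, 0.131], [-0.131, -0.0, 0.991], [0.002, -1.0, -0.0]]
force: [0.1, -0.3, 0.8]
grip_width: 58.8
```

{"method": "step_arm", "body": {
  "moves": [
    [[0,0,0],0],
    [[0,0,0],0],
    [[0,0,0],0],
    [[0,0,0],0],
    [[0,0,0],0],
    [[0,0,0],0],
    [[0,0,0],0]
  ],
  "grip": 255,
  "force": 25
}}

```text
clock: 7.85
position: [661.5, -63.2, 23.2]
ee_rot: [[0.991, 0.003, 0.132], [-0.132, -0.0, 0.991], [0.003, -1.0, -0.0]]
force: [-0.7, 0.2, 6.6]
grip_width: 19.2
```

{"method": "step_arm", "body": {
  "moves": [
    [[0,-5,0],0],
    [[0,-10,0],0],
    [[0,-15,0],0],
    [[0,-20,0],0],
    [[0,-25,0],0],
    [[0,-30,0],0],
    [[0,-30,0],0]
  ]
}}

```text
clock: 8.43
position: [661.0, -63.0, 52.8]
ee_rot: [[0.991, 0.002, 0.132], [-0.132, -0.0, 0.991], [0.002, -1.0, 0.0]]
force: [-1.4, 0.7, -2.0]
grip_width: 18.8
```

```bash
python3 - <<'E'
from h import *
im=env.get_image("wrist"); cv2.imwrite("pics/f_w.png",im)
a=env.get_image("side")[120:280,120:340];cv2.imwrite('pics/f1.png',cv2.resize(a,None,fx=3.6,fy=3.6,interpolation=cv2.INTER_CUBIC))
E
```

```text
(no output)
```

View pics/f1.png

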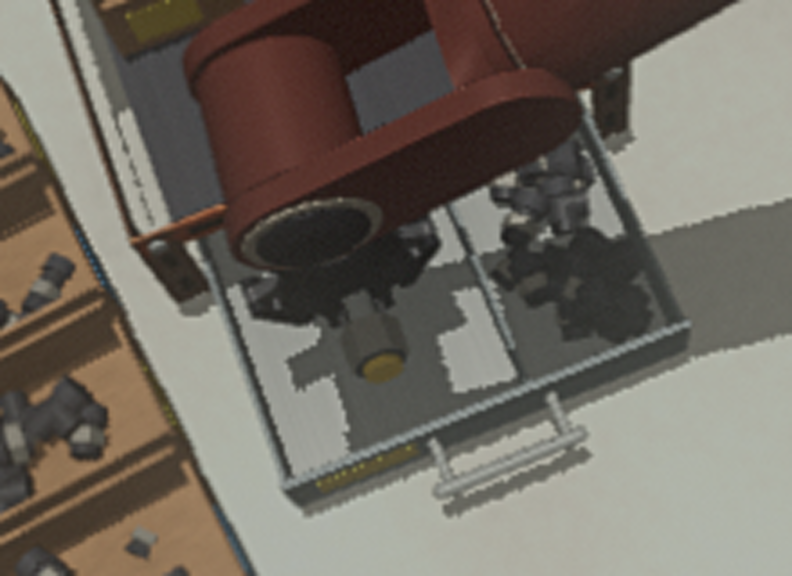

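View pics/f_w.png

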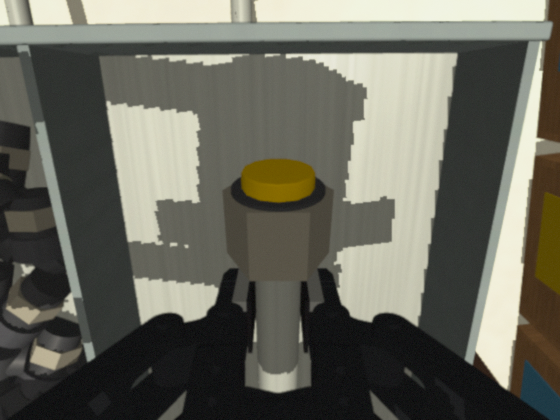

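```bash
python3 - <<'E'
from h import *
o=env.get_obs()
print(tri("side",(120+381/3.6,120+370/3.6),"wrist",(278.5,175),None,o))
for t in (0,5,8,10):
    a=np.radians(t); g=np.array([661,-63,52.8+14]);d=np.array([.13*np.cos(a),.991*np.cos(a),np.sin(a)])
    print(t,proj("wrist",g+52*d,o).round(1),proj("wrist",g+16*d,o).round(1), proj("side",g+52*d).round(1))
print(120+381/3.6,120+370/3.6)
E
```

```text
(array([667.70805922, -14.2954058 ,  57.8022192 ]), np.float64(1.7657904443870756))
0 [280. 173.] [280.1 260.2] [226.2 222.5]
5 [280.1 176.6] [280.1 262. ] [225.9 221.9]
8 [280.2 179.4] [280.2 263.2] [225.7 221.4]
10 [280.2 181.5] [280.2 264. ] [225.6 221.1]
225.83333333333331 222.77777777777777
```

{"method": "step_arm", "body": {
  "moves": [
    [[0,-3,0],0],
    [[0,-6,0],0],
    [[0,-9,0],0],
    [[0,-12,0],0],
    [[0,-15,0],0],
    [[0,-18,0],0],
    [[0,-20,0],0],
    [[0,-20,0],0]
  ],
  "force": 20
}}

```text
clock: 9.2
position: [660.7, -63.0, 72.1]
ee_rot: [[0.991, 0.001, 0.132], [-0.132, -0.0, 0.991], [0.001, -1.0, -0.0]]
force: [0.2, 0.5, -2.5]
grip_width: 18.9
```

```bash
python3 - <<'E'
from h import *
im=env.get_image("wrist"); cv2.imwrite("pics/g_w.png",im)
a=env.get_image("side")[120:280,120:340];cv2.imwrite('pics/g1.png',cv2.resize(a,None,fx=3.6,fy=3.6,interpolation=cv2.INTER_CUBIC))
E
```

```text
(no output)
```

View pics/g1.png

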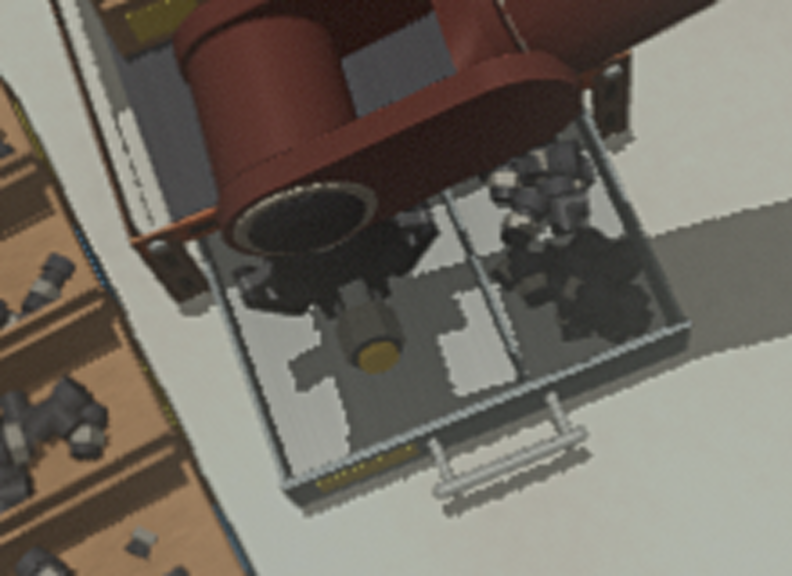

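View pics/g_w.png

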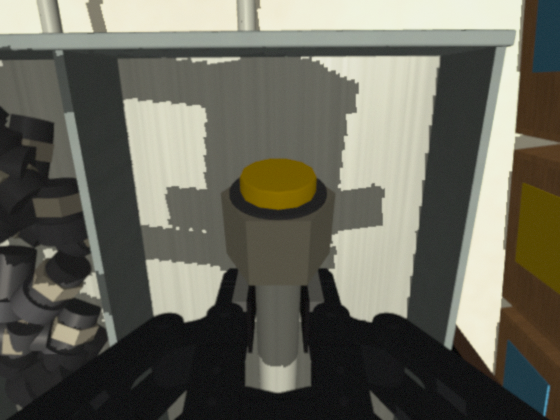

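{"method": "step_arm", "body": {
  "moves": [
    [[0,-2,0],0],
    [[0,-4,0],0],
    [[0,-6,0],0],
    [[0,-6,0],0],
    [[0,-6,0],0]
  ]
}}

```text
clock: 9.72
position: [660.4, -62.9, 77.6]
ee_rot: [[0.991, 0.0, 0.132], [-0.132, 0.0, 0.991], [0.0, -1.0, 0.0]]
force: [0.0, 1.1, -3.5]
grip_width: 18.7
```

{"method": "step_arm", "body": {
  "moves": [
    [[0,0,0],0],
    [[0,0,0],0],
    [[0,0,0],0],
    [[0,0,0],0]
  ],
  "force": 100
}}

```text
clock: 10.05
position: [660.2, -62.9, 77.1]
ee_rot: [[0.991, -0.0, 0.132], [-0.132, 0.0, 0.991], [-0.0, -1.0, 0.0]]
force: [1.0, 0.3, -2.6]
grip_width: 16.6
```

```bash
python3 - <<'E'
from h import *
o=env.get_obs()
a0=env.get_image("side");a=a0[120:280,120:340];cv2.imwrite('pics/i1.png',cv2.resize(a,None,fx=3.6,fy=3.6,interpolation=cv2.INTER_CUBIC))
w=env.get_image("wrist");cv2.imwrite("pics/i_w.png",w)
def yc(im,box,):
    x0,y0,x1,y1=box;h=cv2.cvtColor(im,cv2.COLOR_BGR2HSV);m=cv2.inRange(h,(18,150,60),(35,255,255));mm=m*0;mm[y0:y1,x0:x1]=m[y0:y1,x0:x1]
    M=cv2.moments(mm,True);ys,xs=np.nonzero(mm);return M["m10"]/M["m00"],M["m01"]/M["m00"],M["m00"],ys.min(),ys.max(),xs.min(),xs.max()
s=yc(a0,(205,195,245,230));v=yc(w,(230,130,330,230));print(s,v)
print(tri("side",s[:2],"wrist",v[:2],None,o))
for t in (0,8,12,15,18):
    a=np.radians(t); g=np.array([661,-63,78+14]);d=np.array([.13*np.cos(a),.991*np.cos(a),np.sin(a)]);n=np.array([-.13*np.sin(a),-.991*np.sin(a),np.cos(a)])
    print(t,"face top/bot",proj("wrist",g+52*d+13.5*n,o).round(1),proj("wrist",g+52*d-13.5*n,o).round(1),"plug root top",proj("wrist",g+44*d+13.5*n,o).round(1), "nut back top",proj("wrist",g+16*d+18*n,o).round(1),proj("side",g+52*d).round(1))
E
```

```text
Traceback (most recent call last):
ZeroDivisionError: float division by zero
```

View pics/i_w.png

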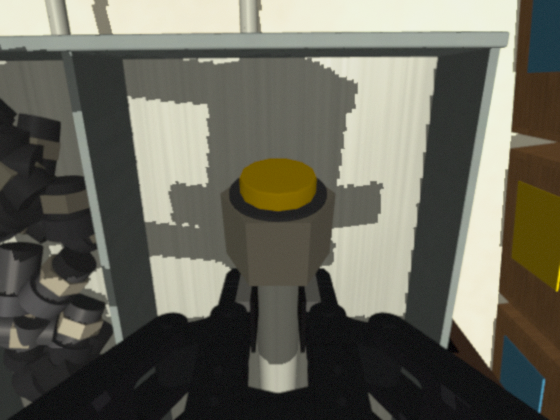

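```bash
python3 - <<'E'
from h import *
o=env.get_obs()
w=cv2.imread("pics/i_w.png")
for t in (0,4,8,12,15,18):
    a=np.radians(t); g=np.array([660.4,-63,77.3+13]);d=np.array([.13*np.cos(a),.991*np.cos(a),np.sin(a)]);n=np.array([-.13*np.sin(a),-.991*np.sin(a),np.cos(a)])
    f=lambda k,h:proj("wrist",g+k*d+h*n,o)[1].round(1)
    print(t,"face top/bot",f(52,13.5),f(52,-13.5),"root top",f(44,13.5), "nut back top",f(16,18),"side",proj("side",g+52*d).round(1))
E
```

```text
0 face top/bot 181.2 164.1 root top 203.5 nut back top 281.2 side [225.1 219.5]
4 face top/bot 187.1 164.1 root top 209.3 nut back top 286.0 side [224.9 219. ]
8 face top/bot 194.1 164.7 root top 215.9 nut back top 290.8 side [224.6 218.4]
12 face top/bot 202.0 166.0 root top 223.2 nut back top 295.6 side [224.3 217.7]
15 face top/bot 208.6 167.6 root top 229.1 nut back top 299.3 side [224.1 217.1]
18 face top/bot 215.8 169.5 root top 235.4 nut back top 302.9 side [223.8 216.5]
```

View pics/i1.png

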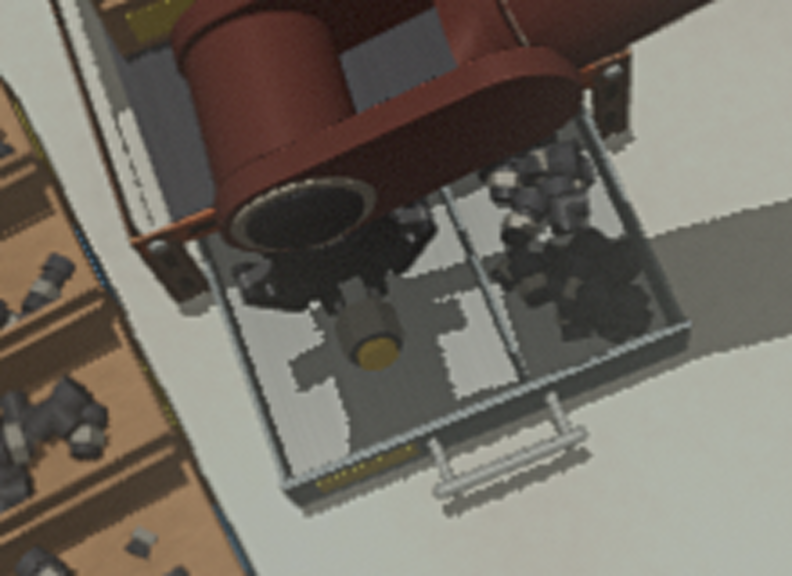

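```bash
python3 - <<'E'
import cv2,numpy as np
r=[cv2.resize(cv2.imread(f"pics/{k}_w.png")[145:300,215:345],None,fx=2,fy=3.5,interpolation=cv2.INTER_CUBIC) for k in "fgi"]
cv2.imwrite("pics/j.png",cv2.convertScaleAbs(np.hstack(r),alpha=1.6))
w=cv2.imread("pics/i_w.png"); print([w[y,279].tolist() for y in range(152,216,2)])
E
```

```text
[[92, 101, 102], [91, 101, 101], [90, 100, 101], [47, 95, 109], [0, 89, 114], [0, 90, 113], [0, 91, 114], [0, 91, 114], [0, 93, 117], [0, 93, 116], [0, 90, 114], [0, 92, 117], [0, 91, 115], [0, 89, 114], [0, 90, 115], [0, 89, 114], [0, 91, 115], [0, 91, 116], [0, 90, 115], [0, 89, 115], [0, 94, 119], [0, 105, 132], [0, 106, 134], [0, 104, 132], [0, 104, 130], [0, 102, 129], [0, 104, 130], [0, 102, 129], [0, 102, 128], [2, 92, 115], [33, 35, 40], [29, 30, 30]]
```

View pics/j.png

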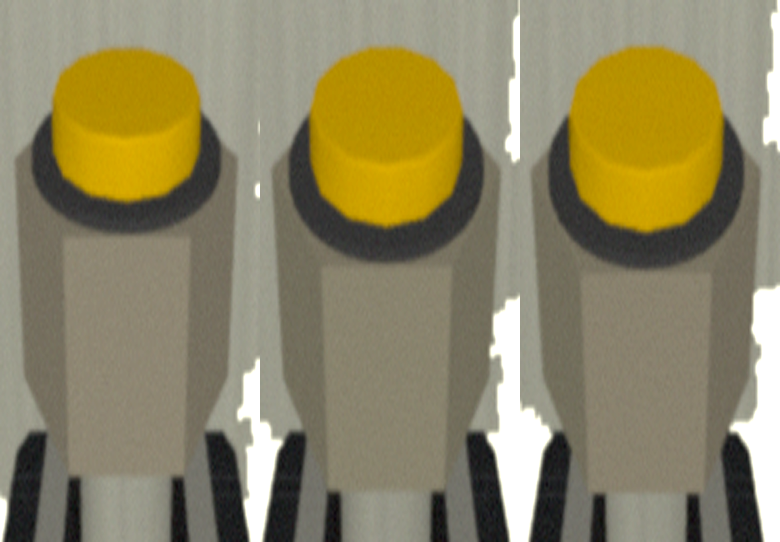

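{"method": "step_arm", "body": {
  "moves": [
    [[0,-1,8],0],
    [[0,-2,18],0],
    [[0,-3,28],0],
    [[0,-4,38],0],
    [[0,-5,48],0],
    [[0,-6,58],0],
    [[0,-7,68],0],
    [[0,-8,78],0],
    [[0,-9,86],0],
    [[0,-9,90],0]
  ]
}}

```text
clock: 10.98
position: [672.4, 27.7, 86.6]
ee_rot: [[0.991, 0.001, 0.131], [-0.131, 0.0, 0.991], [0.0, -1.0, 0.0]]
force: [-0.2, 0.1, -3.2]
grip_width: 16.4
```

```bash
python3 - <<'E'
from h import *
o=env.get_obs()
print(o["position"].round(1) if hasattr(o["position"],"round") else o["position"],np.round(o["force"],1))
a=env.get_image("side")[120:320,100:340];cv2.imwrite('pics/k1.png',cv2.resize(a,None,fx=3,fy=3,interpolation=cv2.INTER_CUBIC))
w=env.get_image("wrist");cv2.imwrite("pics/k_w.png",w)
E
```

```text
[672.4  27.7  86.6] [-0.2  0.1 -3.2]
```

View pics/k1.png

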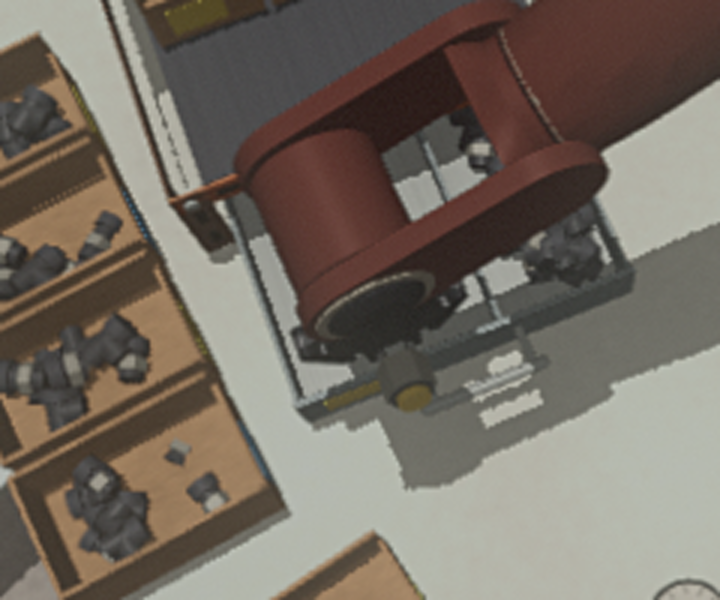

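View pics/k_w.png

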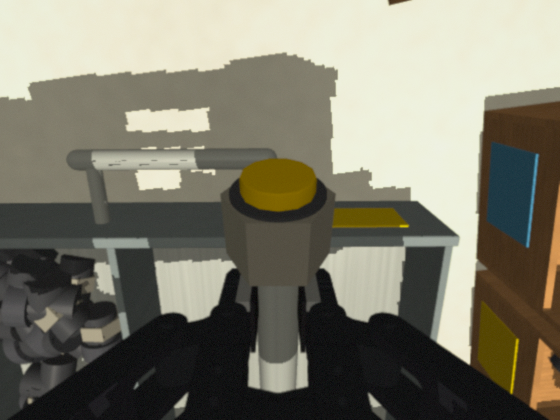

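{"method": "step_arm", "body": {
  "moves": [
    [[0,-1,10],0],
    [[0,-2,20],0],
    [[0,-3,30],0],
    [[0,-5,42],0],
    [[0,-6,54],0],
    [[0,-8,66],0],
    [[0,-9,78],0],
    [[0,-10,90],0],
    [[0,-11,100],0],
    [[0,-11,105],0]
  ]
}}

```text
clock: 11.92
position: [686.3, 132.2, 97.6]
ee_rot: [[0.991, 0.001, 0.131], [-0.131, 0.0, 0.991], [0.001, -1.0, 0.0]]
force: [-0.6, 0.4, -2.8]
grip_width: 16.7
```

```bash
python3 - <<'E'
from h import *
o=env.get_obs()
print(o["position"],np.round(o["force"],1))
a=env.get_image("top")[100:280,200:400];cv2.imwrite('pics/l1.png',cv2.resize(a,None,fx=3.3,fy=3.3,interpolation=cv2.INTER_CUBIC))
a=env.get_image("side")[120:320,100:340];cv2.imwrite('pics/l2.png',cv2.resize(a,None,fx=3,fy=3,interpolation=cv2.INTER_CUBIC))
E
```

```text
[686.25619027 132.23280763  97.62124149] [-0.6  0.4 -2.8]
```

View pics/l1.png

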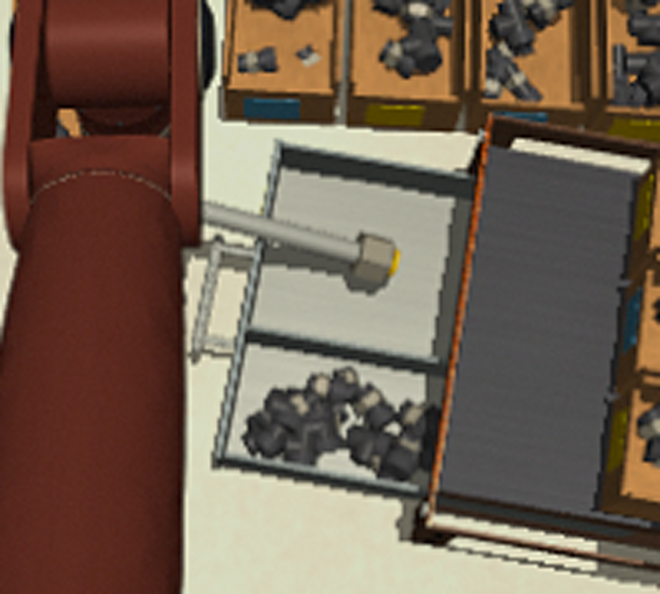

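View pics/l2.png

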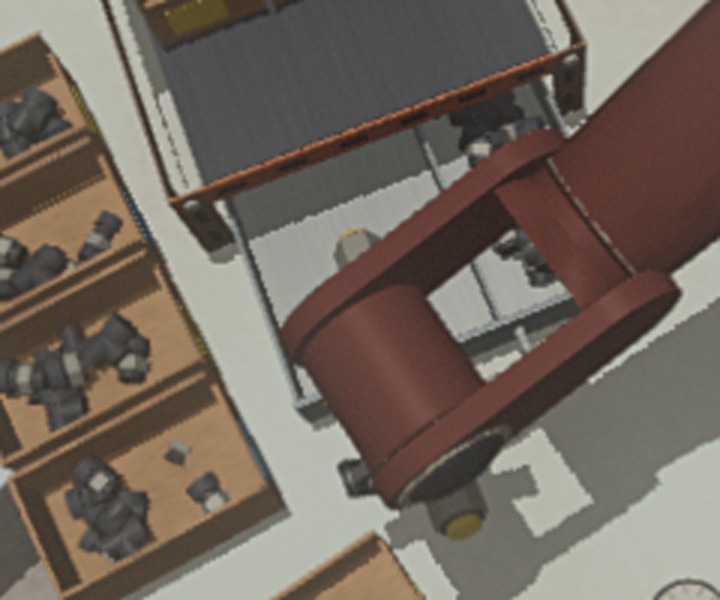

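```bash
python3 - <<'E'
from h import *
x,e=tri("top",(200+397/3.3,100+263/3.3),"side",(100+353/3,120+235/3));print(x,e,x[:2]@[.1375,.9905]+50)
E
```

```text
[657.55018707 -87.67404823  44.06629398] 3.7766599876294746 53.572005950890095
```

{"method": "step_arm", "body": {
  "moves": [
    [[0,-10,0],0],
    [[0,-25,0],0],
    [[0,-40,0],0],
    [[0,-55,0],0],
    [[0,-70,0],0],
    [[0,-85,0],0],
    [[0,-100,0],0],
    [[0,-110,0],0],
    [[0,-116,0],0],
    [[0,-118,0],0]
  ]
}}

```text
clock: 12.85
position: [686.6, 130.4, 217.2]
ee_rot: [[0.991, 0.002, 0.132], [-0.132, 0.0, 0.991], [0.002, -1.0, 0.0]]
force: [0.1, 0.3, -4.2]
grip_width: 16.8
```

{"method": "step_arm", "body": {
  "moves": [
    [[0,0,0],0],
    [[0,0,0],0],
    [[0,0,0],0],
    [[0,0,0],0],
    [[0,0,0],0],
    [[0,0,0],0]
  ]
}}

```text
clock: 13.35
position: [685.8, 130.3, 214.7]
ee_rot: [[0.991, -0.001, 0.132], [-0.132, -0.0, 0.991], [-0.001, -1.0, -0.0]]
force: [1.3, -0.4, -3.9]
grip_width: 16.5
```

```bash
python3 - <<'E'
from h import *
o=env.get_obs()
print(o["position"],np.round(o["force"],1))
a=env.get_image("top")[100:280,200:400];cv2.imwrite('pics/m1.png',cv2.resize(a,None,fx=3.3,fy=3.3,interpolation=cv2.INTER_CUBIC))
a=env.get_image("side")[120:380,100:380];cv2.imwrite('pics/m2.png',cv2.resize(a,None,fx=2.3,fy=2.3,interpolation=cv2.INTER_CUBIC))
cv2.imwrite("pics/m_w.png",env.get_image("wrist"))
E
```

```text
[685.78094881 130.33707893 214.68245   ] [ 1.3 -0.4 -3.9]
```

View pics/m1.png

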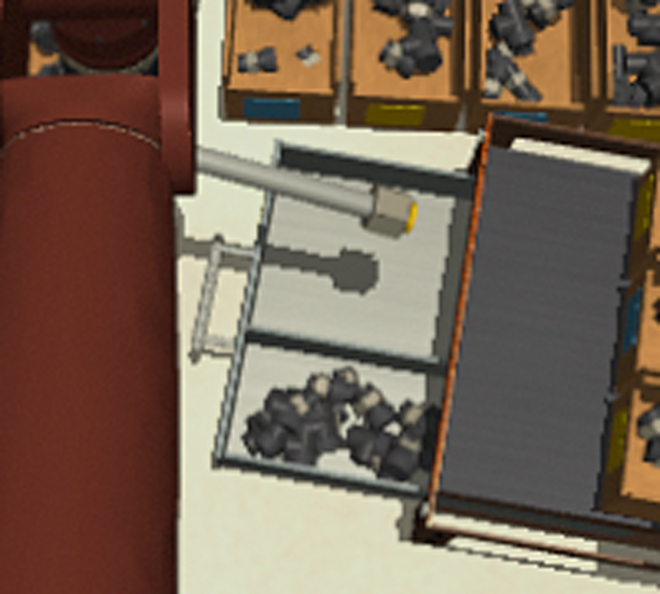

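View pics/m2.png

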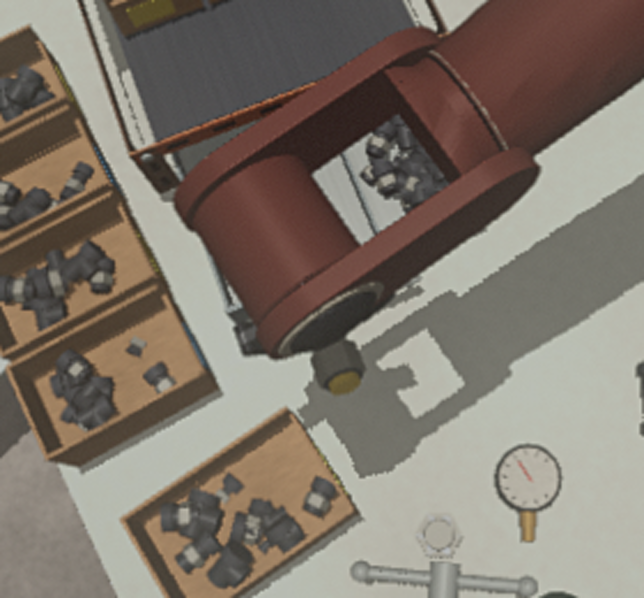

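View pics/m_w.png

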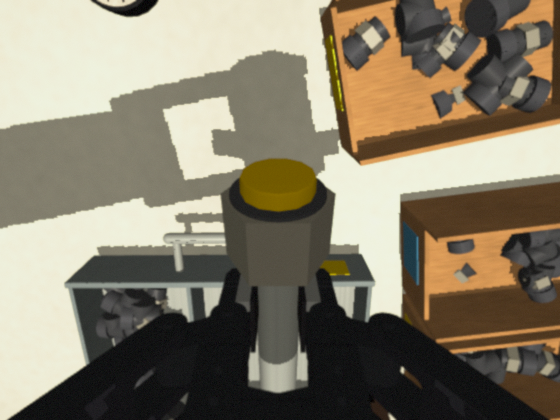

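{"method": "step_arm", "body": {
  "moves": [
    [[0,-4,0],0],
    [[0,-9,0],0],
    [[0,-13,0],0],
    [[0,-15,0],0],
    [[0,-15,0],0],
    [[0,-15,0],0],
    [[0,-15,0],0],
    [[0,-15,0],0],
    [[0,-15,0],0],
    [[0,-15,0],0]
  ]
}}

```text
clock: 14.33
position: [685.9, 130.3, 230.0]
ee_rot: [[0.991, -0.001, 0.132], [-0.132, -0.0, 0.991], [-0.001, -1.0, -0.0]]
force: [0.6, -0.2, -2.1]
grip_width: 16.7
```

```bash
python3 - <<'E'
from h import *
o=env.get_obs()
print(o["clock"],o["position"],np.round(o["force"],1),np.round(o["joint_vel"],2))
im=env.get_image("top")
h=cv2.cvtColor(im,cv2.COLOR_BGR2HSV);m=cv2.inRange(h,(18,150,60),(35,255,255));mm=m*0;mm[140:190,310:335]=m[140:190,310:335]
ys,xs=np.nonzero(mm);print(len(xs)); u,v=xs.mean()+.5,ys.mean();print(u,v)
for z in (150,170,180,190,200):
    x=onz("top",u,v,z); print(z,x.round(1), "from lip",x[:2]@[.1375,.9905]+50,"len from grip",np.linalg.norm(x-np.array(o["position"])-[0,0,13]))
E
```

```text
14.3333 [685.8504357  130.34350104 229.95874022] [ 0.6 -0.2 -2.1] [ 0.02  0.03 -0.08 -0.02 -0.05 -0.  ]
14
325.42857142857144 163.28571428571428
150 [670.7 -91.6 150. ] from lip 51.50593686811923 len from grip 241.08747725918985
170 [663.  -89.4 170. ] from lip 52.56711085058515 len from grip 232.70717809412477
180 [659.2 -88.4 180. ] from lip 53.097697841818125 len from grip 229.1611862915911
190 [655.4 -87.3 190. ] from lip 53.62828483305107 len from grip 226.07239378317942
200 [651.5 -86.2 200. ] from lip 54.15887182428404 len from grip 223.45976040753627
```

```bash
python3 -c "
from rig import env
print(env.job_done())"
```

```text
the job is handed in; nothing more can be done
None
```

I pulled the drawer to its stop and drew the tube out slantwise over the drawer's front. I handed the job in at about 14.4 s with the tube held steady in the gripper. `job_done()` gives no verdict, so the figures below are my own last measurements.

- **Drawer:** I measured it at about 181 mm out from the side picture, and a rise in pull force agreed that it was at the stop. Later pictures show it still open.
- **Tipping:** I gripped the tube just behind its front nut at 25 N, easing to 20 N, and lifted so it pivoted in the pads. I then tightened to 100 N and drew it out.
- **Tube now:** It is tilted about 11°.
    - The back end is at z ≈ 186 mm, about 53 mm in front of the shelf edge.
    - The near end is higher, at about 250 mm.
    - The nut's underside is roughly 100 mm above the drawer's rim.
- **Steadiness:** Joint speeds at the end were near zero and the grip width was holding at 16.7 mm.

**What disagreed or was not checked:**
- The tilt came out between about 4° and 14° depending on the method. Plug-edge rows in the wrist picture gave 4–5°, the plug's outline gave 11°, and the tail resting on the floor would have given 14°. I used 11° and lifted high enough to leave margin.
- The last vertical force reading was −2.1 N, which is below the tube's weight. Readings just before it were about −4 N, so I put this down to sensor noise.
- I did not measure the bystanders afterwards. The arm's path stayed clear of them.

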